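# Post the black tape through the flap of the returns box

### The job

Push the roll of black tape across the white deck with the fingertips, in under the hanging orange flap, until it drops into the blue returns box; then draw back so that the flap swings shut behind it. Slide the roll, do not lift it. Leave the white roll on the deck and the other things on the bench where they are.

Things in the scene. Friction and masses are not known exactly. Their poses are not given: they have to be found in the camera images.
- drop_box: Returns box, fixed to the bench: a white deck leading to a blue box. Origin on the bench right under the middle of the deck's sill edge; +x is the feed direction (deck into box), z up. Deck: flat, top 70 mm above the bench, x -190 to 0 mm, y +-100 mm; rims 4 mm thick, 4 mm high along both sides, none at its rear end.
- sill (a point): Middle of the sill edge, on the deck's surface (70 mm above the bench, x = 0). Here, between y +-55 mm, the deck ends and a steep slide leads down into the box. A roll pushed until its middle is 15 mm or more past this edge tips in and drops by itself; fingers pointing straight down can push it that far without going under the lintel.
- doorway (a point): Middle of the doorway's upper edge (lintel underside, 120 mm above the bench). The blue front wall stands at box x 8 to 18 mm, y +-100 mm, top 132 mm above the bench; the doorway in it is 110 mm wide (y +-55 mm) and 50 mm high.
- box_floor (a point): Middle of the box's inner floor, 6 mm above the bench. The box runs from the sill to x = 180 mm, outside y +-75 mm, walls 4 mm, under a clear, slightly milky fixed roof whose top is 132 mm above the bench, so the only way in is the doorway. A steel slide slopes from just under the sill (x = 0) down to the floor at x = 50 mm.
- flap (a joint): Orange flap, 116 x 46 x 3 mm, 40 g, weight strip inside. Hangs behind the doorway from a hinge along the box's y axis at x = 23 mm, 120 mm above the bench; lower edge 4 mm above deck level. 0 rad: shut; grows to 1.5 as the lower edge swings into the box (+x). Opens inward only, under 1 N opens it, and it falls shut by its own weight.
- flap_edge (a point): Middle of the flap's lower edge.
- black_roll: Roll of black adhesive tape lying flat on the deck, a ring 63 mm across and 19 mm high, about 60 g; origin at the centre of its underside, z up. To one side of the doorway's middle line, left or right by chance.
- white_roll: Roll of white thread-seal tape with a blue core, lying flat on the deck on the other side of the middle line, 52 mm across, 12 mm high; origin at the centre of its underside. To be left alone.
- union: Bystander: dark grey PVC union standing on end on the bench, 50 mm across, 52 mm high; origin at the centre of its underside.
- tee: Bystander: dark grey PVC tee lying on the bench, 55 x 85 x 33 mm; origin at the centre of its underside.
- cup: Bystander: pink cup, 56 mm across, 45 mm high; origin at the centre of its underside.
- flask_bottle: Bystander: white wash bottle with a red cap, 59 x 85 mm, 165 mm high; origin at the centre of its underside.

How it is judged:
By the outcome, as a careful person would: the job done as asked, in the order asked, and still so for the second after the job is handed in, with the robot touching nothing.
It also fails if it takes over 38 s, if anything falls off the work surface, if the arm or the gripper's body presses on something with over 40 N, if the wrist force passes 120 N, or if a joint passes its speed limit or range.

### The arm

A 7-joint arm with a two-finger parallel gripper is mounted at the origin on a cart in front of the work surface, level with it; the furniture and walls round the work are solid. World frame = base frame: x ahead of the robot, y to its left, z up, the work surface at z = 0. Lengths are in mm, angles in rad, forces in N, time in s.
With the tool pointing down it reaches from about 400 to 900 mm from the base axis. Payload 5.6 kg.
Tool frame: the origin (TCP) lies on the front face of the gripper's body, between the roots of the fingers; the fingertips stand 88 mm ahead of it and the grasp point (between the pads) lies 69 mm ahead of it; z points along the fingers, y is the line along which they close (so a half turn about z gives the same grasp; the last joint's range is limited). The gripper opens to 92 mm and grips with 3 to 60 N. Pads are 20 mm wide; open, the fingers measure 128 mm over their backs; the gripper's body (75 mm by 189 mm) begins 69 mm behind the grasp point.
Start: joints at [-1.342, 0.468, -0.012, 1.603, 0.006, 1.071, -0.056], TCP at [174.54, 626.132, 302.692] pointing down, gripper open.
Joint ranges: [-2.53, 2.53], [-0.31, 2.02], [-1.57, 1.55], [0.28, 2.44], [-1.29, 4.43], [0.15, 1.84], [-2.92, 2.92]. Speed limits (rad/s): [2.57, 2.57, 3.14, 3.14, 3.14, 3.14, 3.14].

### API

Orientations are given as a unit quaternion [w, x, y, z].
In Python, from plant import env, get_image, camera_params gives the robot as it stands. The module is installed in compiled form; this text tells all that it offers.
- The arm moves only by the tool send_rows, never from a script. Its argument "increments" is a list of rows, each an object of numbers: "tx", "ty", "tz": the shift along the tool's x, y, z in units of 30 mm (1.0 is 30 mm); "turn": the turn about the tool's z in units of 6 degrees (1.0 is 6 degrees). In form: [{"tx": .., "ty": .., "tz": .., "turn": ..}, ...]. A call has 1 to 10 rows; each row shifts and turns the commanded pose from where the row before left it, along the tool's axes as they then stand; what a row does not reach is not made up. A row lasts 1/12 s, in which the tool goes at most 41.7 mm and 7.16 degrees, less where a joint would pass 70% of its speed; a pose out of reach is approached as far as the arm can. A call is refused whole if a number of a shift passes 1 or a number of a turn 1, either way. A call with a gripper value outside its range is refused whole. "claw" is the finger opening in mm, from 0 to 91.9, set as the call begins (left out, the last holds). The fingers move at their own pace and stop on an object; "squeeze" is the grip in N (left out, the last holds). Time passes only in rows, so rows that do not move let the fingers close. It gives the time, the measured TCP pose, the force, the opening and the grip force at its end, in the units of the state.
- env.observe(): the state, without advancing time (a new reading comes with each control period).
- get_image(name): name is "scene" or "top" or "wrist"; returns the picture (420x560x3 uint8, blue, green, red); there is no depth.
- camera_params(name): a dict with "fx", "fy", "cx", "cy" (pixels), "rvec" (rotation vector, rad) and "tvec" (3), from world to camera coordinates, as OpenCV has them; the wrist camera has in their place "hand_eye" (4x4, takes a point from camera to tool coordinates, whose origin is the TCP and whose axes are the flange's). Camera axes: x right, y down, z forward; pixel columns grow to the right and rows downward; lengths in mm; the calibration is good to about 2 mm. A picture is of the moment at which its call begins: read the wrist's pose just before it. camera_params takes no time and is no camera call.
- env.hand_in(): hands the job in; it is judged then, once.
The state is a dict: "clock": time; "joint_pos": joint angles; "qd": joint speeds; "joint_efforts": joint torques, N m; "tool_pos": TCP position; "eef_rot": TCP orientation; "ft_force": force on the tool from outside, world axes, zero at the start; "ft_torque": the same for the moment, N m; "width": opening from 0.0 (shut) to 1.0 (fully open); "grip_force": force on a finger pad.
Only numpy, scipy, OpenCV 4.12 (cv2) and the standard library are available. Lean on these libraries where they do the work, as an engineer would, in place of code of your own. Each camera call takes 0.05 s, during which the arm holds its last target. There are 200 camera calls.

## Working session

There is one attempt and no reset: what is moved stays moved. The work goes in short steps, Python scripts to look and compute and a tool call to move; the robot and the scene stay as the last step left them, time stands still between calls to the robot, and variables do not carry over. Pictures are saved under pics/ and viewed, at most 10 in all, crops included, and the job is handed in when it is done.

Besides the shell and the picture viewer there is one more tool, called after ">>>" by a JSON object that holds its "op" and its "data", one argument or row to a line. send_rows: Moves the arm, as the interface text tells. Its arguments: {"type":"object","properties":{"increments":{"type":"array","items":{"type":"object","properties":{"tx":{"type":"number"},"ty":{"type":"number"},"tz":{"type":"number"},"turn":{"type":"number"}}}},"claw":{"type":"number"},"squeeze":{"type":"number"}},"required":["increments"]}

```bash
mkdir -p pics; python3 - <<'E'
from plant import env,get_image,camera_params
import cv2,numpy as np
s=env.observe();print(s['clock'],s['tool_pos'],s['eef_rot'],s['width'])
a=get_image('top');b=get_image('scene')
cv2.imwrite('pics/top.png',a);cv2.imwrite('pics/scene.png',b)
for n in('top','scene','wrist'):print(n,camera_params(n))
E
```

```text
0.0 [174.41666776 625.71635649 301.74396671] [-5.94866628e-05  1.35482461e-01  9.90779348e-01 -8.85291351e-04] 1.0010595567832217
top {'fx': 491.79259783431746, 'fy': 491.79259783431746, 'cx': 277.15859315119974, 'cy': 213.1642048300346, 'rvec': array([ 2.15032627, -2.19433324,  0.04965652]), 'tvec': array([  25.74673044,  528.94448478, 1543.70255605])}
scene {'fx': 469.4984173669982, 'fy': 469.4984173669982, 'cx': 272.72700896057654, 'cy': 207.60456079535084, 'rvec': array([ 1.29380424, -2.27220647,  0.95193417]), 'tvec': array([ 280.32457146,  382.16776326, 1265.61888622])}
wrist {'fx': 373.8061709440019, 'fy': 373.8061709440019, 'cx': 285.53685787726795, 'cy': 217.19446502632968, 'hand_eye': array([[ 4.71684604e-04, -9.69675662e-01, -2.44394944e-01,
         6.83389024e+01],
       [ 9.99999715e-01,  6.01395221e-04, -4.56121706e-04,
         1.28594503e-01],
       [ 5.89268069e-04, -2.44394660e-01,  9.69675669e-01,
        -8.29703491e+01],
       [ 0.00000000e+00,  0.00000000e+00,  0.00000000e+00,
         1.00000000e+00]])}
```

View pics/top.png

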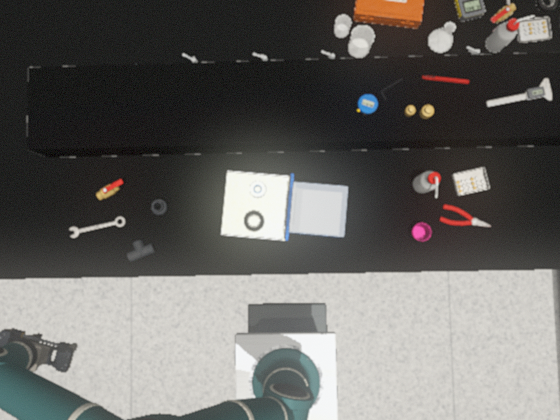

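View pics/scene.png

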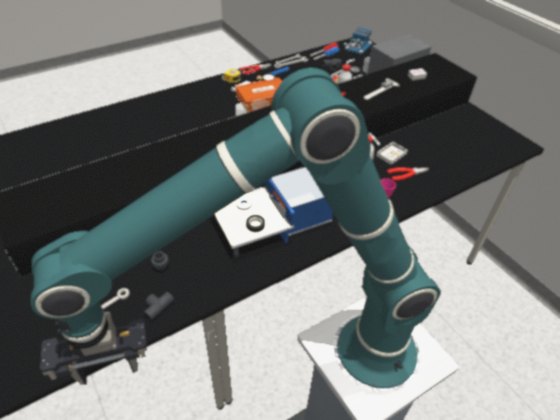

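The top view shows the deck at about (221–290, 170–241), the black roll at (254,220), the white roll at (258,189), the blue wall at x≈291 and the box to the right. The scene view agrees.

```bash
cat > h.py <<'E'
from plant import env,get_image,camera_params
import cv2,numpy as np
from scipy.spatial.transform import Rotation as R
def cast(n,uv,z):
    p=camera_params(n);M=cv2.Rodrigues(p['rvec'])[0];t=p['tvec']
    uv=np.atleast_2d(np.asarray(uv,float))
    d=np.c_[(uv[:,0]-p['cx'])/p['fx'],(uv[:,1]-p['cy'])/p['fy'],np.ones(len(uv))]@M
    c=-M.T@t
    return c+d*((z-c[2])/d[:,2])[:,None]
E
python3 - <<'E'
from h import *
a=cv2.imread('pics/top.png')
x0,y0,x1,y1=205,155,365,255
c=a[y0:y1,x0:x1];h=cv2.cvtColor(c,cv2.COLOR_BGR2HSV)
def big(m):
    cs,_=cv2.findContours(m.astype(np.uint8),cv2.RETR_EXTERNAL,cv2.CHAIN_APPROX_NONE)
    k=max(cs,key=cv2.contourArea);return k.reshape(-1,2)+[x0,y0]
deck=big((h[...,2]>215)&(h[...,1]<40))
blue=big((h[...,1]>110)&(h[...,0]>95)&(h[...,0]<130))
r=cv2.minAreaRect(deck.astype(np.float32));print('deck',r);bp=cv2.boxPoints(r)
print(cast('top',bp,72).round(1)); 
w=cast('top',deck,72)[:,:2].astype(np.float32);print(cv2.minAreaRect(w))
wb=cast('top',blue,132)[:,:2].astype(np.float32);rb=cv2.minAreaRect(wb);print('blue',rb,cv2.boxPoints(rb).round(1))
g=c[...,:].max(2)
m=np.zeros(g.shape,np.uint8);cv2.fillPoly(m,[(deck-[x0,y0]).astype(np.int32)],1);m=cv2.erode(m,np.ones((5,5)))
blk=big((g<110)&(m>0));e=cv2.minEnclosingCircle(blk.astype(np.float32));M=cv2.moments(blk.astype(np.float32).reshape(-1,1,2))
ctr=[M['m10']/M['m00'],M['m01']/M['m00']];print('black',e,ctr,cast('top',ctr,85).round(1),cv2.minEnclosingCircle(cast('top',blk,85)[:,:2].astype(np.float32)))
hh=h.copy();hh[m==0]=0
print('shelf edge',cast('top',[[257,152],[257,155]],0).round(0))
cv2.imwrite('pics/crop.png',cv2.resize(c,None,fx=5,fy=5,interpolation=cv2.INTER_CUBIC))
E
```

```text
deck ((255.23297119140625, 205.4485321044922), (63.05451202392578, 64.1077880859375), 4.899092674255371)
[[463.  187.2  72. ]
 [660.4 167.9  72. ]
 [639.  -26.2  72. ]
 [442.6  -5.3  72. ]]
((551.3600463867188, 80.37842559814453), (193.9295196533203, 197.64442443847656), 83.7952880859375)
blue ((618.7225341796875, -33.651634216308594), (5.922228813171387, 35.78290939331055), 88.77879333496094) [[600.8 -36.2]
 [636.5 -37. ]
 [636.7 -31.1]
 [600.9 -30.3]]Traceback (most recent call last):
  File "<stdin>", line 16, in <module>
  File "<stdin>", line 7, in big
ValueError: max() iterable argument is empty
```

```bash
python3 - <<'E'
from h import *
a=cv2.imread('pics/top.png')
x0,y0,x1,y1=205,155,365,255
c=a[y0:y1,x0:x1]
cv2.imwrite('pics/crop.png',cv2.resize(c,None,fx=5,fy=5,interpolation=cv2.INTER_CUBIC))
print(c[65,40:62].tolist())
print(c[20,78:92].tolist())
E
```

```text
[[107, 114, 112], [116, 126, 127], [163, 172, 171], [215, 223, 222], [238, 248, 246], [241, 251, 249], [240, 249, 247], [240, 248, 247], [240, 249, 247], [241, 249, 248], [239, 248, 247], [240, 249, 247], [241, 250, 249], [244, 251, 250], [228, 234, 233], [181, 186, 186], [122, 129, 128], [112, 119, 119], [153, 159, 158], [213, 218, 216], [243, 247, 246], [246, 250, 248]]
[[199, 200, 200], [198, 201, 199], [200, 202, 200], [197, 198, 198], [181, 183, 183], [146, 153, 155], [122, 124, 124], [150, 120, 104], [193, 141, 102], [213, 155, 110], [197, 144, 106], [130, 108, 95], [85, 89, 88], [83, 91, 89]]
```

View pics/crop.png

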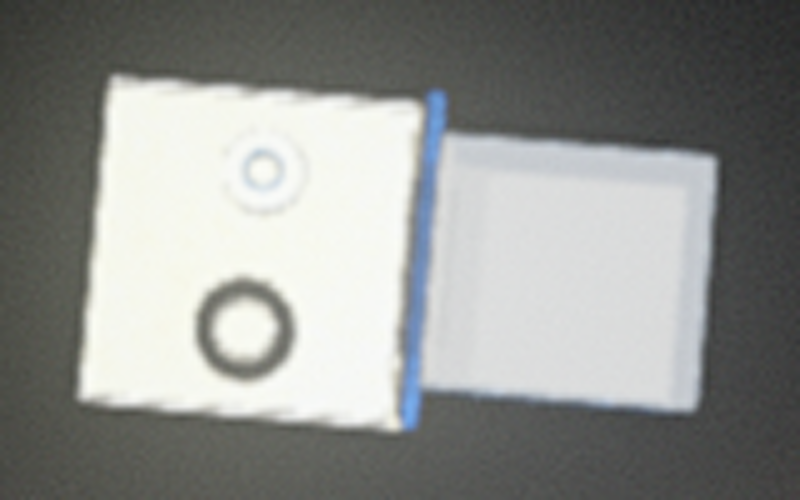

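The crop shows the black roll at crop (245,329), the white roll at (263,171) and the blue wall from (437,90) to (409,430).

```bash
python3 - <<'E'
from h import *
a=cv2.imread('pics/top.png').astype(float)
x0,y0,x1,y1=205,155,365,255
c=a[y0:y1,x0:x1]
sat=c[...,0]-c[...,2]; sat[:,75:76]=0
ys,xs=np.nonzero(sat[:,70:95]>45);xs+=70
w=cast('top',np.c_[xs+x0,ys+y0],132)[:,:2].astype(np.float32)
rb=cv2.minAreaRect(w);print('wall',rb)
vx,vy,px,py=cv2.fitLine(w,cv2.DIST_L2,0,.01,.01).ravel()
ax=np.array([vx,vy])*np.sign(vx)   # wall dir, +x world
ex=np.array([ax[1],-ax[0]]); ex*=-np.sign(ex[1])  # feed, -y world
ey=np.array([-ex[1],ex[0]])
mid=np.array([px,py]);s=(w-mid)@ey;mid=mid+ey*(s.max()+s.min())/2
print('ex',ex,'ey',ey,'span',s.max()-s.min(),'mid',mid)
sill=mid-13*ex
# deck corners in the box frame
m=((c.min(2)>215)).astype(np.uint8)
cs,_=cv2.findContours(m[:,:88],cv2.RETR_EXTERNAL,cv2.CHAIN_APPROX_NONE)
k=max(cs,key=cv2.contourArea).reshape(-1,2)+[x0,y0]
d=(cast('top',k,72)[:,:2]-sill);print('deck x',np.percentile(d@ex,[1,3,97,99]).round(1),'y',np.percentile(d@ey,[1,3,97,99]).round(1))
r=c[52:80,36:62].mean(2);wt=np.clip(235-r,0,120);wt[wt<30]=0
Y,X=np.mgrid[52:80,36:62]
ct=[(wt*X).sum()/wt.sum()+x0,(wt*Y).sum()/wt.sum()+y0]
b=cast('top',ct,87)[0,:2];print('black px',ct,b,'box',(b-sill)@ex,(b-sill)@ey)
wh=cast('top',[257.6,189.2],80)[0,:2];print('white',wh,'box',(wh-sill)@ex,(wh-sill)@ey)
print('sill',sill,'feed angle deg',np.degrees(np.arctan2(ex[1],ex[0])))
s=env.observe();q=s['eef_rot'];Rm=R.from_quat(q[[1,2,3,0]]).as_matrix();print(Rm.round(3))
E
```

```text
wall ((540.7418212890625, -23.55649185180664), (10.539228439331055, 199.2833251953125), 84.1402587890625)
ex [-0.1061224  -0.99435306] ey [ 0.99435306 -0.1061224 ] span 199.2999 mid [540.77905 -23.24952]
deck x [-187.5 -187.3    1.2    2.2] y [-98.9 -98.7  97.9  98.1]
black px [np.float64(253.41934314621614), np.float64(220.51148863743816)] [503.61865094  85.9380205 ] box -91.62741468781805 -48.5377890513976
white [599.95021082  72.08496017] box -88.07551785331265 48.719911869706294
sill [542.1586   -10.322929] feed angle deg -96.09183
[[-0.963  0.269 -0.   ]
 [ 0.269  0.963 -0.002]
 [-0.    -0.002 -1.   ]]
```

The geometry agrees with the given sizes: wall span 199 mm, deck 190×200 mm. In box coordinates the black roll is at (-92,-48.5) and the white roll at (-88,+49). My plan is to hold tool x = -feed and push with the fingers 40 mm apart as a cradle, diagonally toward the doorway's middle. First I move over the point behind the roll.

>>> {"op": "send_rows", "data": {
  "increments": [
    {"tx":-0.755,"ty":-0.63},
    {"tx":-0.755,"ty":-0.63},
    {"tx":-0.755,"ty":-0.63},
    {"tx":-0.755,"ty":-0.63},
    {"tx":-0.755,"ty":-0.63},
    {"tx":-0.755,"ty":-0.63},
    {"tx":-0.755,"ty":-0.63},
    {"tx":-0.755,"ty":-0.63},
    {"tx":-0.755,"ty":-0.63},
    {"tx":-0.755,"ty":-0.63}
  ],
  "claw": 40
}}

```text
schema error: expected keys tx, ty, tz, turn
```

>>> {"op": "send_rows", "data": {
  "increments": [
    {"tx":-0.755,"ty":-0.63},
    {"tx":-0.755,"ty":-0.63},
    {"tx":-0.755,"ty":-0.63},
    {"tx":-0.755,"ty":-0.63},
    {"tx":-0.755,"ty":-0.63},
    {"tx":-0.755,"ty":-0.63},
    {"tx":-0.755,"ty":-0.63},
    {"tx":-0.755,"ty":-0.63},
    {"tx":-0.755,"ty":-0.63},
    {"tx":-0.755,"ty":-0.63}
  ]
}}

```text
schema error: expected keys tx, ty, tz, turn
```

>>> {"op": "send_rows", "data": {
  "increments": [
    {"turn":0.96},
    {"turn":0.96},
    {"turn":0.96},
    {"turn":0.96},
    {"turn":0.96},
    {"turn":0.96},
    {"turn":0.96}
  ]
}}

```text
schema error: expected keys tx, ty, tz, turn
```

>>> {"op": "send_rows", "data": {
  "increments": [
    {"turn":0.96},
    {"turn":0.96},
    {"turn":0.96},
    {"turn":0.96},
    {"turn":0.96},
    {"turn":0.96},
    {"turn":0.96},
    {}
  ]
}}

```text
schema error: expected keys tx, ty, tz, turn
```

>>> {"op": "send_rows", "data": {
  "increments": [
    {"tx":-0.755,"ty":-0.63,"tz":0,"turn":0},
    {"tx":-0.755,"ty":-0.63,"tz":0,"turn":0},
    {"tx":-0.755,"ty":-0.63,"tz":0,"turn":0},
    {"tx":-0.755,"ty":-0.63,"tz":0,"turn":0},
    {"tx":-0.755,"ty":-0.63,"tz":0,"turn":0},
    {"tx":-0.755,"ty":-0.63,"tz":0,"turn":0},
    {"tx":-0.755,"ty":-0.63,"tz":0,"turn":0},
    {"tx":-0.755,"ty":-0.63,"tz":0,"turn":0},
    {"tx":-0.755,"ty":-0.63,"tz":0,"turn":0},
    {"tx":-0.755,"ty":-0.63,"tz":0,"turn":0}
  ],
  "claw": 40
}}

```text
clock: 0.93
tool_pos: [342.5, 381.8, 302.5]
eef_rot: [-0.0, 0.135, 0.991, -0.0]
ft_force: [0.9, 0.4, -1.1]
width: 0.433
grip_force: 0.0
```

>>> {"op": "send_rows", "data": {
  "increments": [
    {"tx":-0.755,"ty":-0.63,"tz":0,"turn":0},
    {"tx":-0.755,"ty":-0.63,"tz":0,"turn":0},
    {"tx":-0.755,"ty":-0.63,"tz":0,"turn":0},
    {"tx":-0.755,"ty":-0.63,"tz":0,"turn":0},
    {"tx":-0.755,"ty":-0.63,"tz":0,"turn":0},
    {"tx":-0.755,"ty":-0.63,"tz":0,"turn":0},
    {"tx":-0.755,"ty":-0.63,"tz":0,"turn":0},
    {"tx":-0.755,"ty":-0.63,"tz":0,"turn":0},
    {"tx":-0.755,"ty":-0.63,"tz":0,"turn":0},
    {"tx":-0.755,"ty":-0.63,"tz":0,"turn":0}
  ]
}}

```text
clock: 1.77
tool_pos: [509.8, 139.0, 302.5]
eef_rot: [-0.0, 0.135, 0.991, -0.0]
ft_force: [0.1, -0.1, 0.0]
width: 0.435
grip_force: 0.0
```

>>> {"op": "send_rows", "data": {
  "increments": [
    {"tx":0,"ty":0,"tz":0,"turn":0.96},
    {"tx":0,"ty":0,"tz":0,"turn":0.96},
    {"tx":0,"ty":0,"tz":0,"turn":0.96},
    {"tx":0,"ty":0,"tz":0,"turn":0.96},
    {"tx":0,"ty":0,"tz":0,"turn":0.96},
    {"tx":0,"ty":0,"tz":0,"turn":0.96},
    {"tx":0,"ty":0,"tz":0,"turn":0.96}
  ]
}}

```text
clock: 2.35
tool_pos: [509.2, 140.3, 302.4]
eef_rot: [-0.0, 0.471, 0.882, -0.0]
ft_force: [-0.9, -0.4, 0.4]
width: 0.435
grip_force: 0.0
```

>>> {"op": "send_rows", "data": {
  "increments": [
    {"tx":0,"ty":0,"tz":0,"turn":0.96},
    {"tx":0,"ty":0,"tz":0,"turn":0.96},
    {"tx":0,"ty":0,"tz":0,"turn":0.96},
    {"tx":0,"ty":0,"tz":0,"turn":0.96},
    {"tx":0,"ty":0,"tz":0,"turn":0.96},
    {"tx":0,"ty":0,"tz":0,"turn":0.96},
    {"tx":0,"ty":0,"tz":0,"turn":0.96},
    {"tx":0,"ty":0,"tz":0,"turn":0}
  ]
}}

```text
clock: 3.02
tool_pos: [509.2, 140.4, 302.4]
eef_rot: [-0.0, 0.745, 0.667, -0.0]
ft_force: [-0.1, -0.4, -0.3]
width: 0.435
grip_force: 0.0
```

```bash
cat > st.py <<'E'
from h import *
# pose in the box frame
sill=np.array([542.2,-10.3]);ex=np.array([-.1061,-.9944]);ey=np.array([.9944,-.1061])
def st():
    s=env.observe();T=R.from_quat(s['eef_rot'][[1,2,3,0]]).as_matrix();p=s['tool_pos'];d=p[:2]-sill
    print('t',round(s['clock'],2),'world',p.round(1),'box',(d@ex).round(1),(d@ey).round(1),'yaw err',np.degrees(np.arctan2(T[:2,0]@-ey,T[:2,0]@-ex)).round(2),'q',np.round(s['joint_pos'],2),'F',np.round(s['ft_force'],1))
    return s,T
E
python3 - <<'E'
from st import *
s,T=st();cv2.imwrite('pics/w1.png',get_image('wrist'))
E
```

```text
t 3.02 world [509.2 140.4 302.4] box -146.3 -48.8 yaw err -0.26 q [-0.75  0.27  0.5   1.93 -0.16  0.98 -0.29] F [-0.1 -0.4 -0.3]
```

View pics/w1.png

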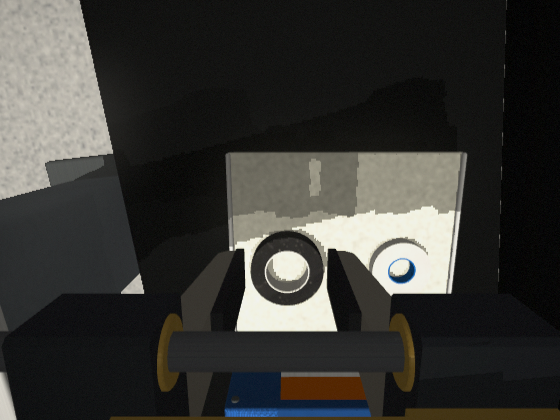

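The wrist view shows the black roll centred between the fingers at (287,268), the white roll at (400,268) and the deck's rear edge at row 153. I'll cast the roll's centre and then descend.

```bash
python3 - <<'E'
from st import *
s,T=st();p=camera_params('wrist');H=np.array(p['hand_eye'])
def wc(u,v,z):
    d=T@(H[:3,:3]@[(u-p['cx'])/p['fx'],(v-p['cy'])/p['fy'],1]);o=T@H[:3,3]+s['tool_pos'];w=(o+d*(z-o[2])/d[2])[:2]-sill
    return (w@ex).round(1),(w@ey).round(1)
for n,u,v,z in(('top-rear',287,231,89),('left',250,268,89),('right',324,268,89),('rear deck L',229,153,74),('rear deck R',466,153,74),('white',400,268,80)):print(n,wc(u,v,z))
E
```

```text
t 3.07 world [509.2 140.4 302.4] box -146.4 -48.8 yaw err 0.0 q [-0.75  0.27  0.5   1.93 -0.16  0.98 -0.29] F [-0.6 -0.7  0.6]
top-rear (np.float64(-128.2), np.float64(-47.6))
left (np.float64(-95.6), np.float64(-78.9))
right (np.float64(-95.6), np.float64(-16.3))
rear deck L (np.float64(-190.7), np.float64(-95.4))
rear deck R (np.float64(-190.8), np.float64(99.7))
white (np.float64(-92.0), np.float64(51.0))
```

>>> {"op": "send_rows", "data": {
  "increments": [
    {"tx":0,"ty":0,"tz":0.6,"turn":0},
    {"tx":0,"ty":0,"tz":0.6,"turn":0},
    {"tx":0,"ty":0,"tz":0.6,"turn":0},
    {"tx":0,"ty":0,"tz":0.6,"turn":0},
    {"tx":0,"ty":0,"tz":0.6,"turn":0},
    {"tx":0,"ty":0,"tz":0.6,"turn":0},
    {"tx":0,"ty":0,"tz":0,"turn":0}
  ]
}}

```text
clock: 3.65
tool_pos: [507.5, 140.0, 191.7]
eef_rot: [-0.001, 0.743, 0.669, -0.003]
ft_force: [-0.5, 0.8, -0.6]
width: 0.433
grip_force: 0.0
```

>>> {"op": "send_rows", "data": {
  "increments": [
    {"tx":0.15,"ty":0,"tz":0.25,"turn":0},
    {"tx":0,"ty":0,"tz":0.25,"turn":0},
    {"tx":0,"ty":0,"tz":0.25,"turn":0},
    {"tx":0,"ty":0,"tz":0.2,"turn":0},
    {"tx":0,"ty":0,"tz":0,"turn":0},
    {"tx":0,"ty":0,"tz":0,"turn":0}
  ]
}}

```text
clock: 4.15
tool_pos: [509.8, 144.7, 166.1]
eef_rot: [-0.0, 0.744, 0.668, -0.0]
ft_force: [-0.1, 0.5, -0.1]
width: 0.439
grip_force: 0.0
```

```bash
python3 - <<'E'
from st import *
st();cv2.imwrite('pics/w2.png',get_image('wrist'))
E
```

```text
t 4.15 world [509.8 144.7 166.1] box -150.7 -48.6 yaw err -0.13 q [-0.68  0.48  0.42  2.02 -0.3   0.7  -0.18] F [-0.1  0.5 -0.1]
```

View pics/w2.png

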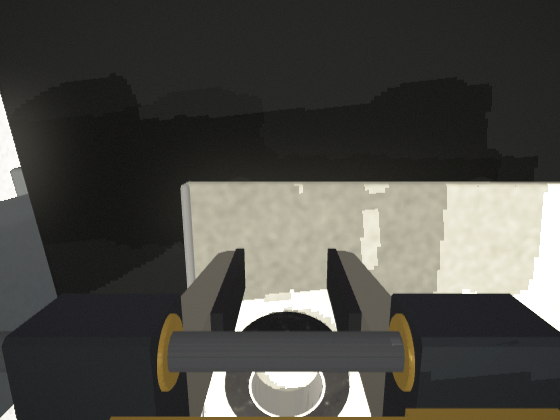

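The fingers straddle the roll's rear arc, with their tips behind it on the deck. Now I close the gap and then push diagonally.

>>> {"op": "send_rows", "data": {
  "increments": [
    {"tx":-0.2,"ty":0,"tz":0,"turn":0},
    {"tx":-0.2,"ty":0,"tz":0,"turn":0},
    {"tx":-0.2,"ty":0,"tz":0,"turn":0},
    {"tx":-0.2,"ty":0,"tz":0,"turn":0},
    {"tx":-0.2,"ty":0.1,"tz":0,"turn":0},
    {"tx":-0.2,"ty":0.1,"tz":0,"turn":0},
    {"tx":-0.2,"ty":0.1,"tz":0,"turn":0},
    {"tx":-0.2,"ty":0.1,"tz":0,"turn":0},
    {"tx":-0.2,"ty":0.1,"tz":0,"turn":0},
    {"tx":-0.2,"ty":0.1,"tz":0,"turn":0}
  ]
}}

```text
clock: 5.03
tool_pos: [521.6, 82.6, 166.2]
eef_rot: [0.0, 0.744, 0.668, 0.0]
ft_force: [0.4, -0.0, 0.0]
width: 0.439
grip_force: 0.3
```

```bash
python3 - <<'E'
from st import *
st();a=get_image('top')
cv2.imwrite('pics/t2.png',np.hstack([cv2.resize(a[150:260,205:365],None,fx=2.5,fy=2.5,interpolation=cv2.INTER_CUBIC),cv2.resize(get_image('scene')[160:270,190:350],None,fx=2.5,fy=2.5,interpolation=cv2.INTER_CUBIC)]))
E
```

```text
t 5.03 world [521.6  82.6 166.2] box -90.2 -30.3 yaw err -0.14 q [-0.56  0.48  0.43  2.03 -0.3   0.7  -0.06] F [ 0.4 -0.   0. ]
```

View pics/t2.png

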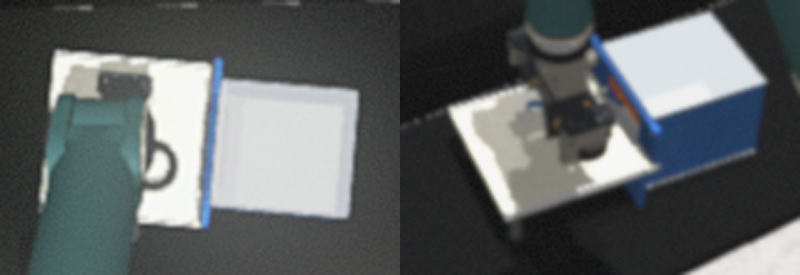

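The roll is at crop (157,163), just ahead of the fingers and moving toward the middle line. The white roll is untouched. I'll continue the push.

>>> {"op": "send_rows", "data": {
  "increments": [
    {"tx":-0.2,"ty":0.1,"tz":0,"turn":0},
    {"tx":-0.2,"ty":0.1,"tz":0,"turn":0},
    {"tx":-0.2,"ty":0.1,"tz":0,"turn":0},
    {"tx":-0.2,"ty":0.1,"tz":0,"turn":0},
    {"tx":-0.2,"ty":0.1,"tz":0,"turn":0},
    {"tx":-0.2,"ty":0.1,"tz":0,"turn":0},
    {"tx":-0.15,"ty":0.1,"tz":0,"turn":0}
  ]
}}

```text
clock: 5.72
tool_pos: [538.0, 39.7, 166.2]
eef_rot: [0.0, 0.745, 0.667, -0.0]
ft_force: [-0.1, -0.2, -0.1]
width: 0.434
grip_force: 0.1
```

```bash
python3 - <<'E'
from st import *
st();a=get_image('top')
cv2.imwrite('pics/t3.png',np.hstack([cv2.resize(a[150:260,205:365],None,fx=2.5,fy=2.5,interpolation=cv2.INTER_CUBIC),cv2.resize(get_image('scene')[160:270,190:350],None,fx=2.5,fy=2.5,interpolation=cv2.INTER_CUBIC)]))
E
```

```text
t 5.72 world [538.   39.7 166.2] box -49.3 -9.5 yaw err -0.17 q [-0.48  0.49  0.43  2.   -0.31  0.71  0.03] F [-0.1 -0.2 -0.1]
```

View pics/t3.png

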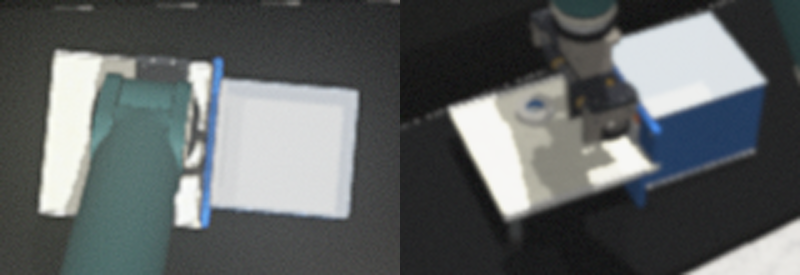

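The roll's front edge is at the doorway and it is centred. Now the straight push through.

>>> {"op": "send_rows", "data": {
  "increments": [
    {"tx":-0.2,"ty":0,"tz":0,"turn":0},
    {"tx":-0.2,"ty":0,"tz":0,"turn":0},
    {"tx":-0.2,"ty":0,"tz":0,"turn":0},
    {"tx":-0.2,"ty":0,"tz":0,"turn":0},
    {"tx":-0.2,"ty":0,"tz":0,"turn":0}
  ]
}}

```text
clock: 6.23
tool_pos: [534.5, 10.3, 166.3]
eef_rot: [0.0, 0.744, 0.668, 0.0]
ft_force: [0.0, -0.5, -0.6]
width: 0.437
grip_force: 0.1
```

>>> {"op": "send_rows", "data": {
  "increments": [
    {"tx":-0.2,"ty":0,"tz":0,"turn":0},
    {"tx":-0.15,"ty":0,"tz":0,"turn":0},
    {"tx":0,"ty":0,"tz":0,"turn":0},
    {"tx":0,"ty":0,"tz":0,"turn":0},
    {"tx":0,"ty":0,"tz":0,"turn":0}
  ]
}}

```text
clock: 6.65
tool_pos: [533.4, 0.6, 166.2]
eef_rot: [-0.0, 0.744, 0.668, 0.0]
ft_force: [-0.5, 0.6, -0.2]
width: 0.435
grip_force: 0.0
```

```bash
python3 - <<'E'
from st import *
st();a=get_image('top')
cv2.imwrite('pics/t4.png',np.hstack([cv2.resize(a[150:260,205:365],None,fx=2.5,fy=2.5,interpolation=cv2.INTER_CUBIC),cv2.resize(get_image('scene')[160:270,190:350],None,fx=2.5,fy=2.5,interpolation=cv2.INTER_CUBIC)]))
E
```

```text
t 6.65 world [533.4   0.6 166.2] box -9.9 -9.9 yaw err -0.12 q [-0.41  0.48  0.43  2.01 -0.31  0.71  0.11] F [-0.5  0.6 -0.2]
```

View pics/t4.png

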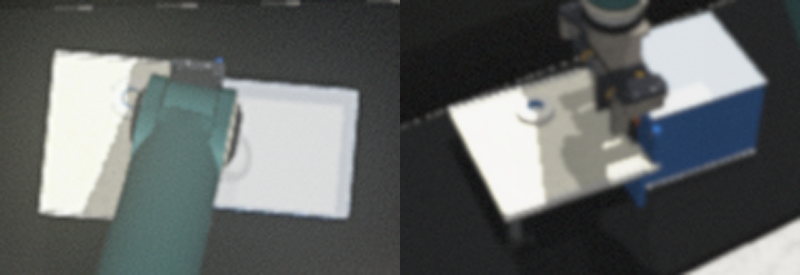

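A faint ring under the milky roof at crop (235,157) shows that the roll has dropped in. I back off 24 mm, staying clear of the white roll, then rise and retreat.

>>> {"op": "send_rows", "data": {
  "increments": [
    {"tx":0.2,"ty":0,"tz":0,"turn":0},
    {"tx":0.2,"ty":0,"tz":0,"turn":0},
    {"tx":0.2,"ty":0,"tz":0,"turn":0},
    {"tx":0.2,"ty":0,"tz":0,"turn":0},
    {"tx":0,"ty":0,"tz":-0.4,"turn":0},
    {"tx":0,"ty":0,"tz":-0.6,"turn":0},
    {"tx":0,"ty":0,"tz":-0.8,"turn":0},
    {"tx":0,"ty":0,"tz":-0.8,"turn":0},
    {"tx":0,"ty":0,"tz":-0.8,"turn":0},
    {"tx":0,"ty":0,"tz":-0.8,"turn":0}
  ]
}}

```text
clock: 7.58
tool_pos: [535.8, 24.2, 294.3]
eef_rot: [0.0, 0.744, 0.668, 0.0]
ft_force: [0.7, 0.3, -1.4]
width: 0.432
grip_force: 0.0
```

>>> {"op": "send_rows", "data": {
  "increments": [
    {"tx":0.8,"ty":0,"tz":0,"turn":0},
    {"tx":0.8,"ty":0,"tz":0,"turn":0},
    {"tx":0.8,"ty":0,"tz":0,"turn":0},
    {"tx":0.8,"ty":0,"tz":0,"turn":0},
    {"tx":0.8,"ty":0,"tz":0,"turn":0},
    {"tx":0.8,"ty":0,"tz":0,"turn":0},
    {"tx":0.8,"ty":0,"tz":0,"turn":0},
    {"tx":0.8,"ty":0,"tz":0,"turn":0},
    {"tx":0.8,"ty":0,"tz":0,"turn":0},
    {"tx":0,"ty":0,"tz":0,"turn":0}
  ]
}}

```text
clock: 8.42
tool_pos: [558.7, 245.0, 292.8]
eef_rot: [-0.001, 0.742, 0.67, 0.001]
ft_force: [-0.2, 0.4, 0.0]
width: 0.435
grip_force: 0.0
```

```bash
python3 - <<'E'
from st import *
st();a=get_image('top')
cv2.imwrite('pics/t5.png',np.hstack([cv2.resize(a[150:260,205:365],None,fx=2.5,fy=2.5,interpolation=cv2.INTER_CUBIC),cv2.resize(get_image('scene')[160:270,190:350],None,fx=2.5,fy=2.5,interpolation=cv2.INTER_CUBIC)]))
E
```

```text
t 8.42 world [558.7 245.  292.8] box -255.6 -10.7 yaw err 0.28 q [-0.79  0.42  0.43  1.74 -0.2   1.02 -0.39] F [-0.2  0.4  0. ]
```

View pics/t5.png

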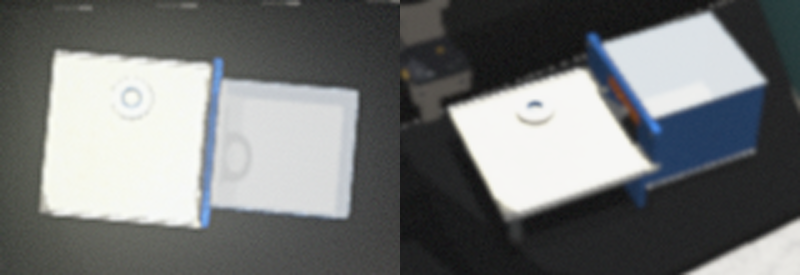

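The deck holds only the white roll. The roll is seen in the box at top crop (236,157), foreshortened to about 38×62 mm, so it is lying tilted on the slide. I'll check the flap by comparing the before and after close-ups, with contrast stretched.

```bash
python3 - <<'E'
from st import *
st();n=get_image('scene');t=get_image('top')
o=cv2.imread('pics/scene.png');ot=cv2.imread('pics/top.png')
def z(a,x,y,w,h,k=None):
    c=a[y:y+h,x:x+w].astype(float)
    if k: c=(c-k[0])*255/(k[1]-k[0])
    return cv2.resize(np.clip(c,0,255).astype(np.uint8),(400,300),interpolation=cv2.INTER_CUBIC)
cv2.imwrite('pics/cmp.png',np.vstack([np.hstack([z(o,262,168,72,54),z(n,262,168,72,54)]),np.hstack([z(ot,282,180,80,60,(120,230)),z(t,282,180,80,60,(120,230))])]))
for a in(o,n):
    h=cv2.cvtColor(a[165:245,260:300],cv2.COLOR_BGR2HSV);m=(h[...,0]<18)&(h[...,1]>110)&(h[...,2]>60);ys,xs=np.nonzero(m);print('orange',m.sum(),(xs.min()+260,xs.max()+260,ys.min()+165,ys.max()+165) if len(xs) else '')
P=camera_params('scene')
for nm,b in(('shut lower edge',[[23,-58,74],[23,0,74],[23,58,74]]),('lintel',[[8,-55,120],[8,55,120]]),('sill',[[0,-55,70],[0,55,70]])):
    w=np.array([[*(sill+q[0]*ex+q[1]*ey),q[2]] for q in b],float)
    print(nm,cv2.projectPoints(w,P['rvec'],P['tvec'],np.array([[P['fx'],0,P['cx']],[0,P['fy'],P['cy']],[0,0,1]]),None)[0].reshape(-1,2).round(1).tolist())
E
```

```text
t 8.52 world [559.1 239.8 292.6] box -250.5 -9.7 yaw err -0.01 q [-0.79  0.42  0.43  1.74 -0.2   1.02 -0.39] F [-1.2 -0.2  0.1]
orange 27 (np.int64(274), np.int64(284), np.int64(192), np.int64(206))
orange 35 (np.int64(274), np.int64(284), np.int64(192), np.int64(208))
shut lower edge [[290.0, 215.1], [282.1, 203.5], [274.6, 192.4]]
lintel [[286.0, 205.7], [271.2, 184.1]]
sill [[283.1, 217.4], [268.7, 195.7]]
```

View pics/cmp.png

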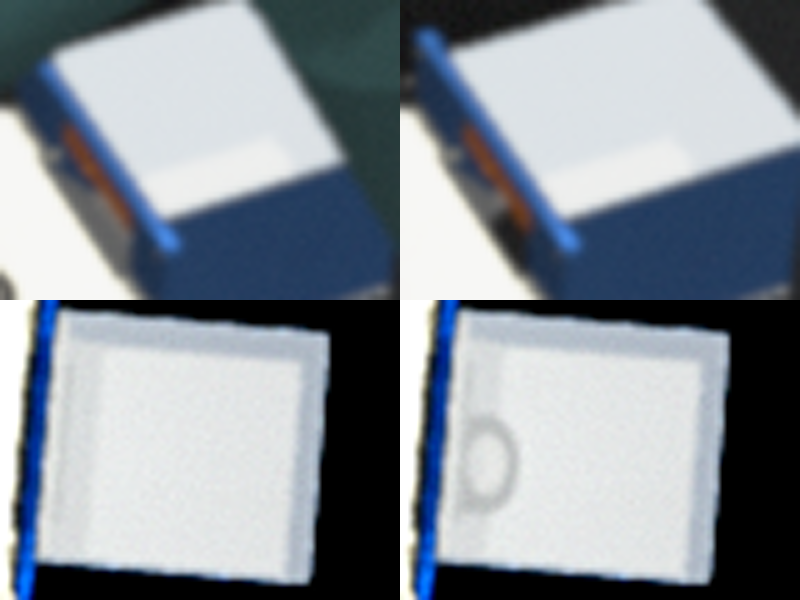

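The flap's orange fills the same pixels as at the start, so it hangs shut. The roll lies tilted on the slide at bottom-right (490,465). I'll check numerically whether it is down at the slide's foot.

```bash
python3 - <<'E'
from st import *
P=camera_params('top');K=np.array([[P['fx'],0,P['cx']],[0,P['fy'],P['cy']],[0,0,1]])
al=np.arctan2(64,50)
for off in(0,10,20):   # distance of the roll's lower edge up the slide from the floor
    f=np.array([50-off*np.cos(al),6+off*np.sin(al)]);u=np.array([-np.cos(al),np.sin(al)]);n=np.array([np.sin(al),np.cos(al)])
    pts=[f+n*19,f+u*63+n*19,f+u*63]
    w=np.array([[*(sill+q[0]*ex-8*ey),q[1]] for q in pts])
    print(off,np.round(pts,0).tolist(),cv2.projectPoints(w,P['rvec'],P['tvec'],K,None)[0].reshape(-1,2).round(1).tolist())
a=get_image('top');o=cv2.imread('pics/top.png')
d=np.abs(a[208:216,285:315].astype(float)-o[208:216,285:315]).mean((0,2));print(dict(zip(range(285,315),d.round(0))))
E
```

```text
0 [[65.0, 18.0], [26.0, 67.0], [11.0, 56.0]] [[305.2, 213.2], [293.1, 211.0], [288.3, 210.9]]
10 [[59.0, 26.0], [20.0, 75.0], [5.0, 64.0]] [[303.3, 212.9], [291.1, 210.7], [286.3, 210.5]]
20 [[53.0, 33.0], [14.0, 83.0], [-1.0, 71.0]] [[301.5, 212.5], [289.1, 210.3], [284.3, 210.2]]
{285: np.float64(2.0), 286: np.float64(1.0), 287: np.float64(2.0), 288: np.float64(2.0), 289: np.float64(2.0), 290: np.float64(5.0), 291: np.float64(4.0), 292: np.float64(1.0), 293: np.float64(1.0), 294: np.float64(2.0), 295: np.float64(5.0), 296: np.float64(3.0), 297: np.float64(2.0), 298: np.float64(2.0), 299: np.float64(3.0), 300: np.float64(1.0), 301: np.float64(1.0), 302: np.float64(7.0), 303: np.float64(14.0), 304: np.float64(17.0), 305: np.float64(11.0), 306: np.float64(2.0), 307: np.float64(1.0), 308: np.float64(1.0), 309: np.float64(1.0), 310: np.float64(1.0), 311: np.float64(1.0), 312: np.float64(1.0), 313: np.float64(1.0), 314: np.float64(1.0)}
```

The roll's lower edge is at pixel 305, which matches it resting on the floor at the slide's foot, below the flap. The white roll is still at its starting pixel. Handing in.

```bash
python3 -c "
from plant import env
print(env.hand_in())"
```

```text
the job is handed in; nothing more can be done
None
```

The job is handed in, with no verdict returned: the black roll was slid under the flap and rests in the blue box, leaning on the slide with its lower edge on the floor; the flap looks shut, the white roll is unmoved, and the arm is clear.

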